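# Pick a mirror glass from the slotted stock rack

### The arm

A 6-joint arm with a two-finger parallel gripper is mounted at the origin on the work surface. World frame = base frame: x ahead of the robot, y to its left, z up, the work surface at z = 0. Lengths are in m, angles in rad, forces in N, time in s.
With the tool pointing down it reaches from about 0.35 to 0.975 m from the base axis. Payload 4.9 kg.
Tool frame: the origin (TCP) lies on the front face of the gripper's body, between the roots of the fingers; the fingertips stand tcp_to_tips ahead of it and the grasp point (between the pads) lies 54 mm ahead of it (tcp_to_tips is the distance from the TCP to the fingertips, in m); z points along the fingers, y is the line along which they close (so a half turn about z gives the same grasp; the last joint's range is limited). The gripper opens to 85 mm and grips with 20 to 120 N. Pads are 22 mm wide; open, the fingers measure 114 mm over their backs; the gripper's body (76 mm by 85 mm) begins 54 mm behind the grasp point. The pads swing forward as they close: fully open they stand 13 mm farther back than shut.
Start: joints at [-1.235, 0.053, 1.613, -0, 1.476, -0.119], TCP at [0.275, -0.561, 0.304] pointing down, gripper open.
Joint ranges: [-3.01, 3.01], [-1.01, 2.22], [0.06, 2.58], [-1.02, 4.17], [0.09, 2.62], [-3.14, 3.14]. Speed limits (rad/s): [2.57, 2.57, 3.14, 3.14, 3.14, 3.14].

### API

Orientations are given as a 3x3 rotation matrix whose columns are the frame's x, y, z axes.
In Python, from cell import * gives the robot as it stands. The module is installed in compiled form; this text tells all that it offers. Calls block until the motion is done:
- move_to(position, orientation): joint-space move of the TCP to a pose.
- move_l(position, attitude=None, speed=0.15, until_force=None): straight line of the TCP; attitude=None keeps the orientation; speed is the mean speed in m/s. With until_force (N) it stops when the force on the tool has changed by that much, and returns True; else False.
- move_j(angles): joint-space move.
- open_gripper() and close_gripper(force=None): open the fingers fully, or close them until they stop; force is the grip in N (None keeps the last).
- hold(seconds).
- ik(position, orientation): joint angles nearest the present ones, or None.
- observe(): the state.
- camera(name): name is "scene" or "top"; returns a dict with "frame" (420x560x3 uint8, red, green, blue), "fx", "fy", "cx", "cy" (pixels), "rvec" (rotation vector, rad) and "tvec" (3), from world to camera coordinates, as OpenCV has them. Camera axes: x right, y down, z forward; pixel columns grow to the right and rows downward; lengths in m; the calibration is good to about 2 mm. A picture is of the moment at which its call begins. There is no depth.
A pose or a line that the arm cannot do raises IKError and nothing moves.
- finish_job(): hands the job in; it is judged then, once.
The state is a dict: "clock": time; "q": joint angles; "qd": joint speeds; "joint_efforts": joint torques, N m; "tool_pos": TCP position; "tcp_rot": TCP orientation; "wrist_force": force on the tool from outside, world axes, zero at the start; "wrist_torque": the same for the moment, N m; "opening": opening from 0.0 (shut) to 1.0 (fully open); "grasp_force": force on a finger pad.
Only numpy, scipy, OpenCV 4.12 (cv2) and the standard library are available. Lean on these libraries where they do the work, as an engineer would, in place of code of your own. Each camera call takes 0.05 s, during which the arm holds its last target. There are 200 camera calls.

### The job

Lift the loose protective cap off the top edge of the capped mirror glass and set it down, right way up, in the shallow wooden tray. Then draw that glass up out of its rack slot by its top edge, keep it upright, and lower it gently into the slot of the steel order stand until it stands on the bottom. Set both down before letting go, do not drop them; leave the other two glasses in their slots and do not disturb the spray can.

Things in the scene. Friction and masses are not known exactly. Their poses are not given: they have to be found in the camera images.
- rack: fixed grey stock rack, 156 (x) x 190 (y) x 50 mm high, base plate 10 mm thick. Three parallel slots run along its x at y = -60, 0 and +60 mm; each is 9 mm wide, 136 mm long, 40 mm deep (floor at z = 10 mm, top at z = 50 mm). Origin: centre of the underside
- glass: the capped mirror glass, silver faces on black backing: flat rectangular panel 130 mm long (x), 6 mm thick (y), 105 mm tall (z), the tallest of the three; 0.13 to 0.25 kg. Stands on its long edge in one of the rack's slots (any of the three). Origin: centre of its bottom edge
- cap: loose grey plastic cap, an upside-down U-channel 120 mm long (x), 20.5 mm wide (y), 34 mm tall (z), 60 g. Its groove, 8.5 mm wide, 20 mm deep, opens downward; it sits over the glass's top edge, its origin 85 mm above the glass's origin, its top 14 mm above the glass's top edge. Origin: centre of its underside (foot of the skirts)
- tray: fixed shallow wooden tray, 180 (x) x 100 (y) x 22 mm high, walls and floor 5 mm thick, empty. Origin: centre of the underside
- stand: fixed steel order stand, one slot along its x: base 190 x 120 x 10 mm; two fences 140 mm long, inner faces 18 mm apart about y = 0, upright to z = 70 mm, then flaring to a mouth about 34 mm wide at z = 83 mm; low end stops (to z = 30 mm) 166 mm apart. Slot floor at z = 10 mm. The glass fits either way round. Origin: centre of the underside
- small_glass: another mirror glass without cap, 105 x 6 x 85 mm tall, standing in another rack slot; stays there. Origin: centre of its bottom edge
- low_glass: another mirror glass without cap, 130 x 6 x 75 mm tall, standing in the remaining rack slot; stays there. Origin: centre of its bottom edge
- spray_can: spray can, 60 mm diameter, 170 mm tall, standing beyond the rack; to be left alone. Origin: centre of its underside
There are look-alikes about, which are no part of the job. Of the things shaped like the cap, the grey one is meant.

How it is judged:
By the outcome, as a careful person would: the job done as asked, in the order asked, and still so for the second after the job is handed in, with the robot touching nothing.
It also fails if it takes over 72 s, if anything falls off the work surface, if the arm or the gripper's body presses on something with over 40 N, if the wrist force passes 120 N, or if a joint passes its speed limit or range.

## Working session

There is one attempt and no reset: what is moved stays moved. The work goes in short steps, each a Python script; the robot and the scene stay as the last script left them, time stands still between calls to the robot, and variables do not carry over. Pictures are saved under pics/ and viewed, at most 12 in all, crops included, and the job is handed in when it is done.

```bash
mkdir -p pics
python3 - <<'E'
from cell import *
import cv2,numpy as np
for n in("scene","top"):
    c=camera(n); cv2.imwrite(f"pics/{n}0.png",cv2.resize(c["frame"][:,:,::-1],(784,588),interpolation=cv2.INTER_CUBIC))
    R=cv2.Rodrigues(np.array(c["rvec"]))[0]; print(n,c["fx"],c["cx"],c["cy"],-R.T@np.array(c["tvec"]).ravel(),R.round(3).tolist())
s=observe();print(s)
try: print(tcp_to_tips)
except Exception as e: print(e)
E
```

```text
scene 501.0504676018729 279.5509677191131 201.77005374478262 [0.91283043 0.47757495 0.87515596] [[-0.835, 0.551, 0.006], [0.436, 0.667, -0.604], [-0.337, -0.501, -0.797]]
top 398.6291034958148 278.04135006726835 206.9946429839084 [ 0.44508049 -0.01523206  1.07227033] [[0.015, -1.0, 0.004], [-0.992, -0.015, -0.124], [0.124, -0.002, -0.992]]
{'clock': 0.1, 'q': array([-1.23498681e+00,  5.32929937e-02,  1.61413762e+00,  2.38094456e-05,
        1.47600230e+00, -1.18986809e-01]), 'qd': array([-8.91792617e-05, -9.12923615e-04, -2.24100860e-03, -1.70732940e-03,
        1.79364646e-04, -4.47919387e-04]), 'joint_efforts': array([-2.69697175e-04, -3.94908035e+01, -3.71361887e+01, -2.25852345e-04,
        3.90049769e-03, -8.69150767e-06]), 'tool_pos': array([ 0.27442156, -0.56106125,  0.30279589]), 'tcp_rot': array([[ 8.98351585e-01,  4.39276778e-01, -5.84050428e-04],
       [ 4.39277100e-01, -8.98349923e-01,  1.74528547e-03],
       [ 2.41981724e-04, -1.82443995e-03, -9.99998306e-01]]), 'wrist_force': array([0.25185487, 0.19305584, 0.47378495]), 'wrist_torque': array([ 0.01596245, -0.00349918, -0.0343355 ]), 'grasp_force': 0.0, 'opening': 0.9950906882392186}
0.0726
```

View pics/scene0.png

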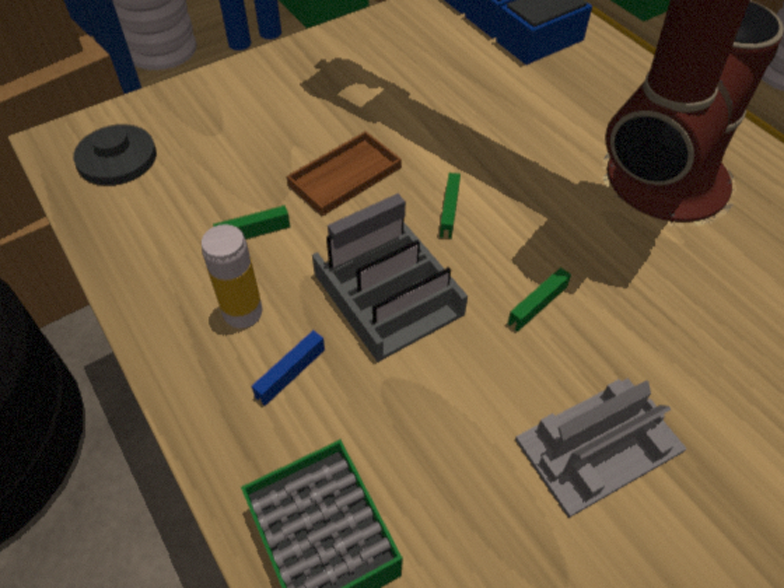

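View pics/top0.png

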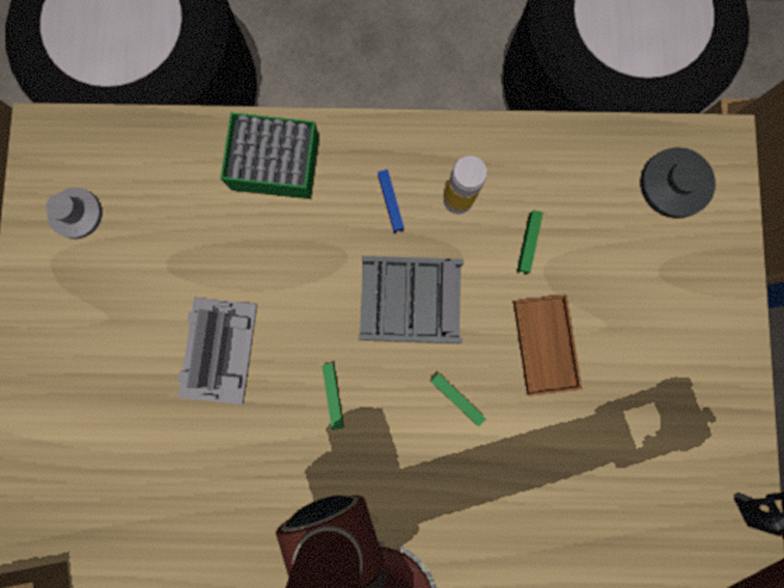

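The pictures show the capped glass in the rack slot on the -y side (scene px ~(367,232), top ~(452,300)). The tray is right of it in top (547,345) and the stand is left (218,350). Next I'll enlarge these areas.

Run:
```python
import cv2,numpy as np
from cell import *
T=camera("top")["frame"][:,:,::-1];S=camera("scene")["frame"][:,:,::-1]
cv2.imwrite("pics/raw_t.png",T);cv2.imwrite("pics/raw_s.png",S)
def crop(I,x,y,w,h,k): 
    o=cv2.resize(I[y:y+h,x:x+w],None,fx=k,fy=k,interpolation=cv2.INTER_CUBIC)
    return o
# A: top: rack (x250-340,y178-250) x4 ; tray x360-420,y205-285 ; stand x125-187,y208-290
a=np.hstack([crop(T,123,208,66,84,6),crop(T,360,204,60,84,6)])
b=crop(T,250,176,88,74,8)
cv2.imwrite("pics/A.png",a);cv2.imwrite("pics/B.png",b)
cv2.imwrite("pics/C.png",crop(S,200,90,140,165,3.6)[:600])
cv2.imwrite("pics/D.png",crop(S,365,265,130,105,5))
print(a.shape,b.shape)
```

```text
(504, 756, 3) (592, 704, 3)
```

View pics/A.png

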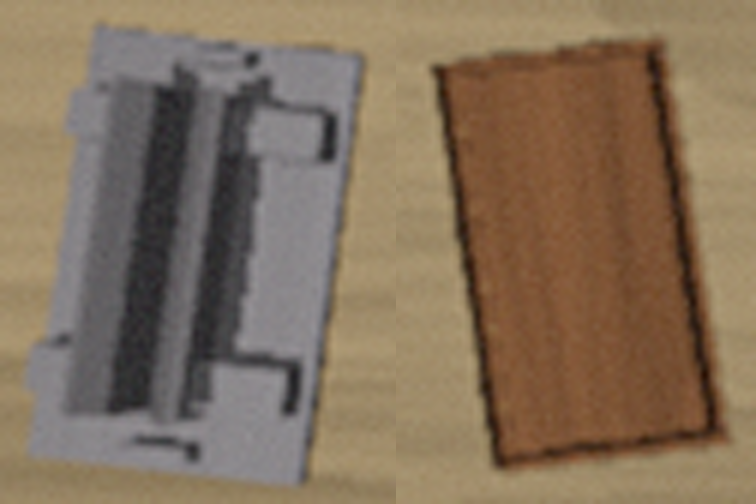

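View pics/B.png

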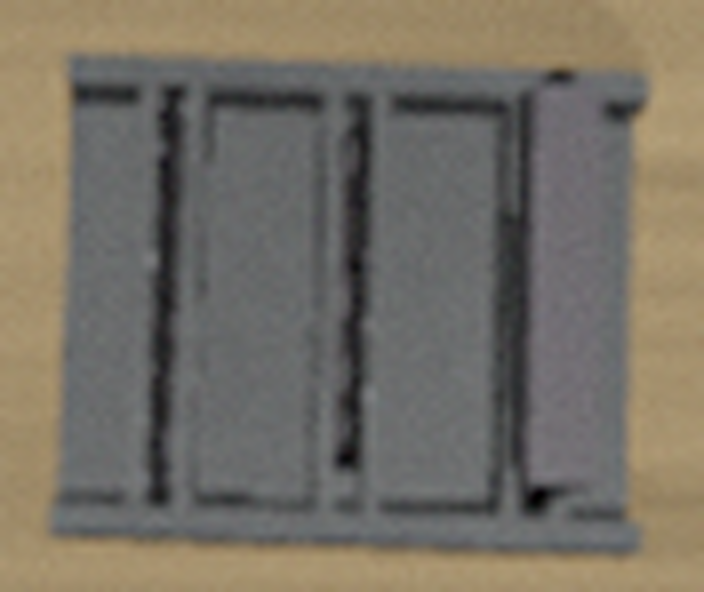

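View pics/C.png

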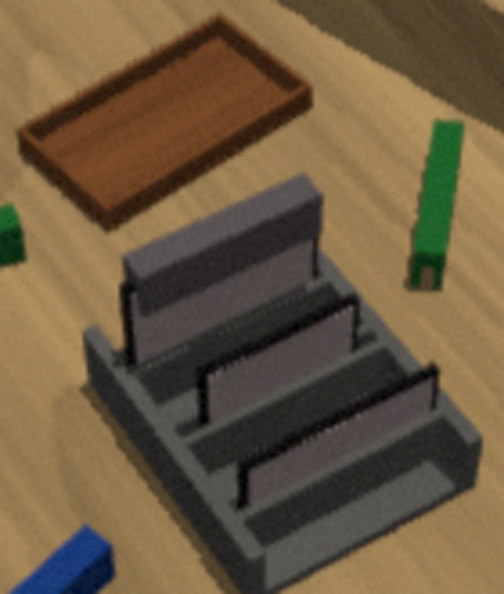

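View pics/D.png

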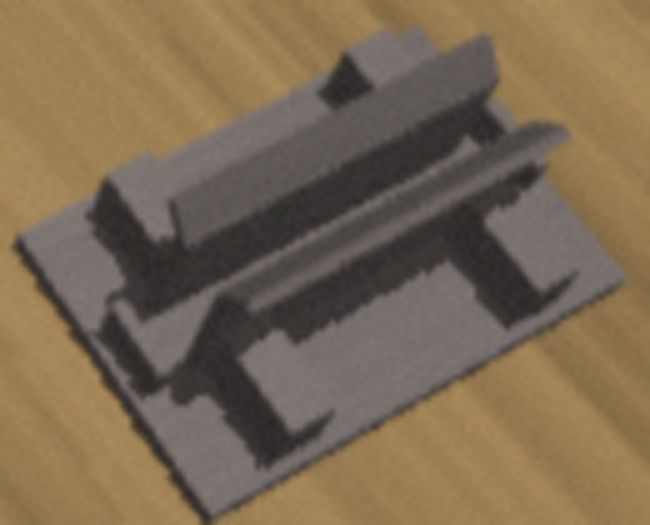

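Corner readings:
- **Rack:** rim corners in B at (70,57), (648,75), (52,533) and (638,550).
- **Cap top:** about (525..605, 80..490) in B, with its near edge from (138,278) to (322,198) in C.
- **Tray and stand:** corners are clear in A, C and D.

Next I'll fit the poses.

```bash
cat > fit.py <<'E'
import cv2,numpy as np
from scipy.optimize import least_squares
from cell import *
C={n:camera(n) for n in("top","scene")}
def proj(n,P):
    c=C[n];K=np.array([[c["fx"],0,c["cx"]],[0,c["fy"],c["cy"]],[0,0,1]])
    return cv2.projectPoints(np.array(P,float).reshape(-1,1,3),np.array(c["rvec"]),np.array(c["tvec"]),K,None)[0].reshape(-1,2)
def px(p,k,o): return (np.array(p)+.5)/k-.5+np.array(o)
def world(P,v):  # v: x,y,yaw,[lean about local x, z0]
    P=np.array(P,float);l=v[3] if len(v)>3 else 0
    y=P[:,1]*np.cos(l)-P[:,2]*np.sin(l);z=P[:,1]*np.sin(l)+P[:,2]*np.cos(l)
    c,s=np.cos(v[2]),np.sin(v[2])
    return np.c_[v[0]+c*P[:,0]-s*y,v[1]+s*P[:,0]+c*y,z+(0.01 if len(v)>3 else 0)]
def fit(name,obs,v0):  # obs list (cam, local, pixel)
    def f(v,cams=None):
        return np.concatenate([proj(n,world([P],v))[0]-p for n,P,p in obs])
    r=least_squares(f,v0,loss="soft_l1",x_scale=0.05)
    print(name,r.x.round(4),"yawdeg",np.degrees(r.x[2]).round(2));print(r.fun.reshape(-1,2).round(1).tolist())
    return r.x
E
cat > f1.py <<'E'
from fit import *
A=lambda *p:px(p,6,(123,208)); AT=lambda x,y:px((x-396,y),6,(360,204)); B=lambda *p:px(p,8,(250,176)); S=lambda *p:px(p,3.6,(200,90)); D=lambda *p:px(p,5,(365,265))
h=lambda x,y,z:(x/1e3,y/1e3,z/1e3)
fit("rack",[("top",h(78,95,50),B(70,57)),("top",h(78,-95,50),B(648,75)),("top",h(-78,95,50),B(52,533)),("top",h(-78,-95,50),B(638,550)),
 ("scene",h(78,-95,50),S(90,330)),("scene",h(-78,95,50),S(480,440)),("scene",h(78,95,50),S(265,560))],[.5,0,0])
fit("tray",[("top",h(90,50,22),AT(438,68)),("top",h(90,-50,22),AT(663,40)),("top",h(-90,-50,22),AT(730,440)),("top",h(-90,50,22),AT(497,468)),
 ("scene",h(90,-50,22),S(20,135)),("scene",h(-90,-50,22),S(220,15)),("scene",h(-90,50,22),S(312,93)),("scene",h(90,50,22),S(108,212))],[.45,-.25,.14])
fit("stand",[("top",h(95,60,10),A(97,25)),("top",h(95,-60,10),A(363,55)),("top",h(-95,-60,10),A(303,483)),("top",h(-95,60,10),A(30,457)),
 ("scene",h(95,-60,10),D(20,240)),("scene",h(95,60,10),D(212,515)),("scene",h(-95,60,10),D(625,278)),("scene",h(-95,-60,10),D(418,28)),
 ("top",h(70,17,83),A(113,78)),("top",h(-70,17,83),A(68,412)),("top",h(70,-17,83),A(222,95)),("top",h(-70,-17,83),A(178,420))],[.45,.3,-.15])
# cap: local origin = glass bottom edge centre
cap=[("scene",h(60,10.25,119),S(138,278)),("scene",h(-60,10.25,119),S(322,198)),("scene",h(-60,-10.25,119),S(303,177)),("scene",h(60,-10.25,119),S(125,255)),
 ("scene",h(60,10.25,85),S(142,313)),("scene",h(-60,10.25,85),S(322,238)),("top",h(60,10.25,119),B(527,82)),("top",h(-60,10.25,119),B(525,490))]
v=fit("cap",cap,[.5,-.1,0,0])
print("captop",world([h(0,0,119),h(0,0,85),h(0,0,0)],v).round(4).tolist())
E
python3 f1.py
```

```text
rack [ 0.5573 -0.0567 -0.0173] yawdeg -0.99
[[-0.8, -0.3], [-0.1, -0.1], [-0.9, 0.3], [0.2, 0.6], [-1.2, -0.1], [2.4, -1.2], [-2.9, 0.0]]
tray [ 0.4812 -0.3137  0.1384] yawdeg 7.93
[[-0.3, -1.5], [-0.6, -1.5], [-0.5, 0.0], [0.3, 0.2], [-1.0, -1.5], [0.6, -0.7], [1.2, -2.0], [0.1, 0.0]]
stand [ 0.4605  0.3053 -0.0935] yawdeg -5.36
[[-0.3, -0.3], [-0.2, -0.5], [-0.2, 0.0], [-0.1, -0.7], [-0.4, -1.5], [0.3, 0.3], [1.0, -0.5], [0.1, -1.0], [2.6, -0.7], [1.5, 0.4], [-2.0, -2.1], [-3.1, 0.6]]
cap [ 0.5571 -0.1235 -0.0285 -0.0596] yawdeg -1.63
[[0.6, 0.4], [0.8, -0.5], [0.7, -1.2], [-0.8, -0.2], [-0.0, 1.1], [-0.1, -1.0], [0.7, -0.5], [-0.7, -1.6]]
captop [[0.5573, -0.1164, 0.1288], [0.5572, -0.1185, 0.0948], [0.5571, -0.1235, 0.01]]
```

```bash
cat > h.py <<'E'
from cell import *
import numpy as np,cv2
def rot(yaw): c,s=np.cos(yaw),np.sin(yaw); return np.array([[c,s,0],[s,-c,0],[0,0,-1.]])
def P(x,y,gz): return [x,y,gz+.054]   # TCP for grasp-point height
def st(t=""):
    s=observe();print(t,"t%.1f"%s["clock"],s["tool_pos"].round(4),"F",s["wrist_force"].round(1),"M",s["wrist_torque"].round(2),"op %.3f g %.1f"%(s["opening"],s["grasp_force"]))
def snap(name,boxes):
    o=[cv2.resize(camera(n)["frame"][y:y+hh,x:x+w,::-1],(400,400),interpolation=cv2.INTER_CUBIC) for n,x,y,w,hh in boxes]
    cv2.imwrite(f"pics/{name}.png",np.hstack(o))
RY=-0.022; RX,RYY=0.557,-0.1165
E
python3 - <<'E'
from h import *
move_to(P(RX,RYY,.25),rot(RY)); st("hover")
move_l(P(RX,RYY,.127),speed=.12); st("down")
close_gripper(30); st("grip")
move_l(P(RX,RYY,.155),speed=.06); st("up")
move_l(P(RX,RYY,.20),speed=.12); st("up2")
snap("lift",[("scene",200,90,140,140),("top",245,150,140,140)])
E
```

```text
hover t2.2 [ 0.5569 -0.1172  0.304 ] F [ 1.1 -0.9 -0.1] M [ 0.02  0.04 -0.02] op 1.003 g 0.0
down t3.4 [ 0.5576 -0.1167  0.1821] F [-0.2  0.8  0.4] M [0.01 0.03 0.01] op 0.998 g 0.0
grip t4.0 [ 0.5572 -0.1165  0.1813] F [-0.5  0.5  2.1] M [0.02 0.04 0.04] op 0.228 g 32.1
up t4.6 [ 0.557  -0.1165  0.2093] F [-0.7 -0.7 -1.3] M [0.07 0.05 0.06] op 0.230 g 31.8
up2 t5.1 [ 0.5569 -0.1165  0.2538] F [-1.2  0.3 -0.6] M [-0.02 -0.03  0.  ] op 0.230 g 31.8
```

View pics/lift.png

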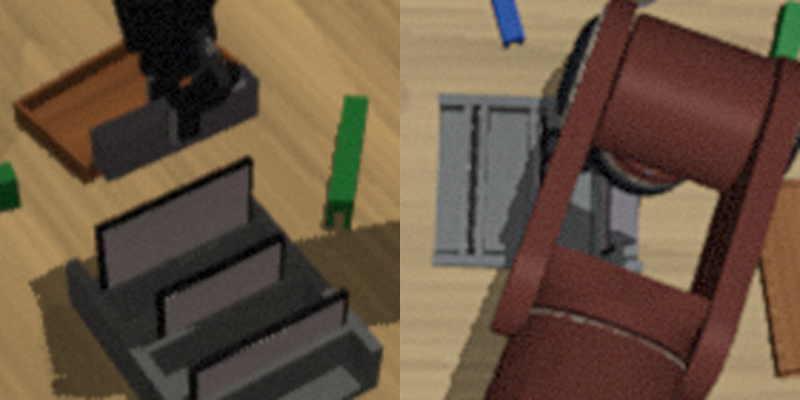

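The cap is held level and the glass stayed in its slot. I'll place the cap in the tray next.

Run:
```python
from h import *
tx,ty,yaw=.4812,-.3137,.138
move_l(P(tx,ty,.15),rot(yaw),speed=.2); st("over")
move_l(P(tx,ty,.046),speed=.12); hold(.2); st("near")
print(move_l(P(tx,ty,.030),speed=.02,until_force=4)); st("touch")
open_gripper(); st("open")
z=observe()["tool_pos"][2]
move_l([tx,ty,z+.03],speed=.06); move_l(P(tx,ty,.2),speed=.2)
move_l(P(RX,RYY,.22),rot(RY),speed=.25); st("hover")
snap("cap",[("scene",195,80,140,140),("top",340,180,140,140)])
```

```text
over t6.5 [ 0.4815 -0.3132  0.2041] F [ 0.6  0.  -0.9] M [ 0.01  0.01 -0.05] op 0.238 g 31.8
near t7.7 [ 0.4817 -0.3141  0.1011] F [ 0.1 -0.1 -0.7] M [ 0.04  0.02 -0.04] op 0.234 g 31.8
True
touch t8.2 [ 0.4812 -0.3137  0.0912] F [-0.9  0.7  4. ] M [ 0.1  -0.    0.04] op 0.230 g 32.5
open t8.8 [ 0.4807 -0.3132  0.0905] F [-0.1  1.   0.1] M [ 0.03 -0.02  0.03] op 0.997 g 0.0
hover t11.3 [ 0.5565 -0.117   0.273 ] F [ 0.  -0.5 -0.4] M [0.05 0.01 0.02] op 1.003 g 0.0
```

View pics/cap.png

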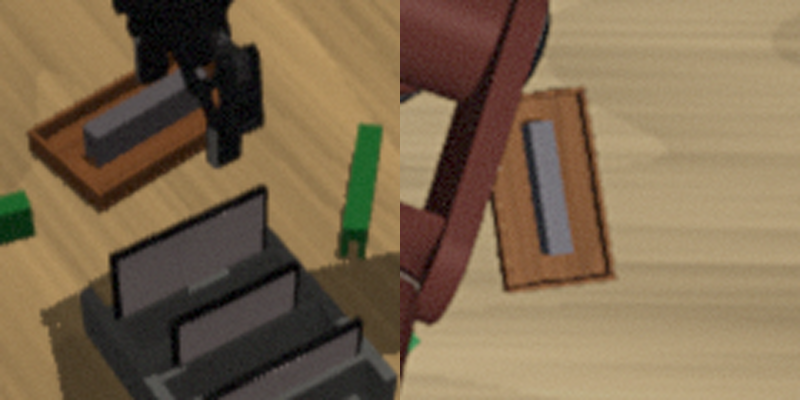

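The cap sits upright in the tray, around (550,190). Next I'll grip the glass and check forces before pulling.

Run:
```python
from h import *
move_l(P(RX,RYY,.106),speed=.1); hold(.2); st("down")
close_gripper(60); hold(.2); st("grip")
move_l(P(RX,RYY,.112),speed=.02); hold(.2); st("up6")
if np.abs(observe()["wrist_force"]).max()<15:
    move_l(P(RX,RYY,.155),speed=.05); st("up")
    move_l(P(RX,RYY,.235),speed=.12); hold(.2); st("high")
snap("glass",[("scene",195,60,160,160),("scene",365,240,160,160)])
```

```text
down t12.9 [ 0.5573 -0.1166  0.1607] F [-0.8  0.3 -0.1] M [ 0.05  0.   -0.03] op 1.002 g 0.0
grip t13.8 [ 0.5571 -0.1166  0.1601] F [ 0.4 -0.2  0.2] M [-0.04 -0.03  0.01] op 0.054 g 59.7
up6 t14.5 [ 0.5569 -0.1165  0.1658] F [ 0.2  0.  -1.7] M [-0.03  0.03 -0.04] op 0.057 g 59.5
up t15.5 [ 0.5567 -0.1164  0.2085] F [ 0.8  1.  -1.4] M [ 0.03 -0.   -0.04] op 0.052 g 59.5
high t16.5 [ 0.5566 -0.1163  0.2877] F [ 0.  -1.3 -1.2] M [-0.01  0.02 -0.06] op 0.056 g 59.5
```

View pics/glass.png

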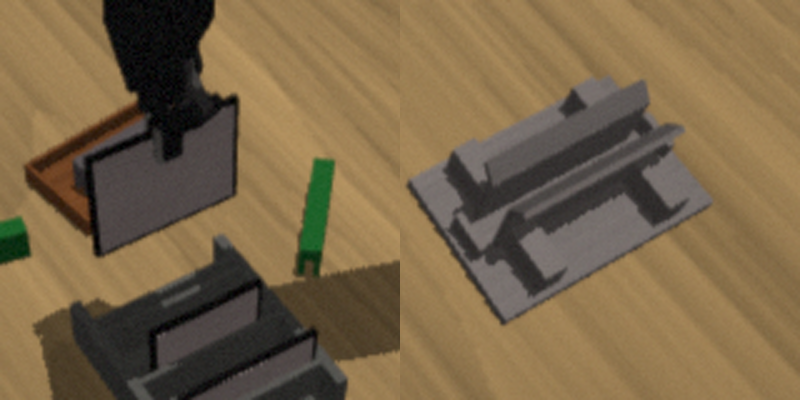

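The glass hangs upright and free of the rack. I'll move it to the stand and lower it with a force guard.

Run:
```python
from h import *
sx,sy,yaw=.4605,.3053,-.0935
move_l(P(sx,sy,.235),rot(yaw),speed=.18); hold(.2); st("over")
move_l(P(sx,sy,.195),speed=.1); hold(.2)
r=move_l(P(sx,sy,.114),speed=.05,until_force=6); st("in %s"%r)
snap("ins",[("scene",365,200,160,160),("top",100,170,160,160)])
if not r:
    hold(.2); print(move_l(P(sx,sy,.098),speed=.015,until_force=4)); hold(.2); st("touch")
```

```text
over t19.3 [0.4606 0.305  0.289 ] F [-0.7 -0.9 -1.8] M [ 0.   -0.05  0.03] op 0.055 g 59.5
in False t21.9 [0.4607 0.3054 0.1684] F [ 0.  -0.6 -2. ] M [-0.04 -0.03  0.  ] op 0.054 g 59.5
True
touch t23.0 [0.4606 0.3053 0.1601] F [1.4 1.  4.9] M [ 0.09 -0.21  0.02] op 0.054 g 60.5
```

View pics/ins.png

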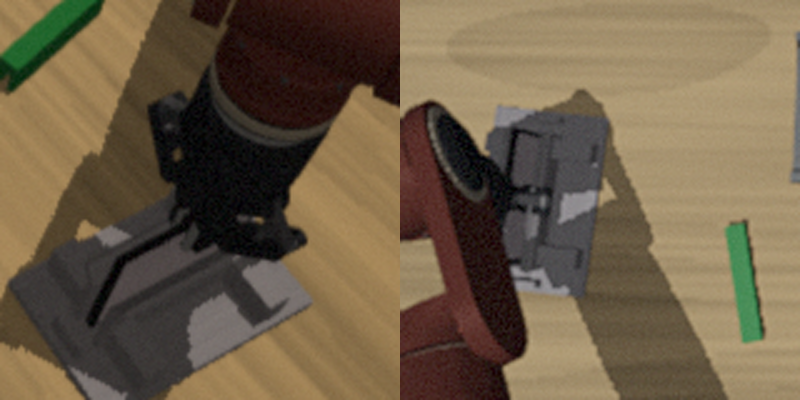

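The glass touched at exactly the floor height, so it stands on the bottom. I'll release it and retreat.

Run:
```python
from h import *
open_gripper(); hold(.3); st("open")
p=observe()["tool_pos"]
move_l([p[0],p[1],.22],speed=.05); move_l([p[0],p[1],.33],speed=.15)
move_l([.42,.0,.36],speed=.2); hold(.5); st("away")
a=cv2.resize(camera("scene")["frame"][:,:,::-1],(560,420)); b=cv2.resize(camera("top")["frame"][150:310,100:260,::-1],(240,420))
cv2.imwrite("pics/end.png",np.hstack([a,b]))
```

```text
open t24.0 [0.4597 0.3049 0.1589] F [-0.2  0.8 -0.1] M [ 0.02 -0.05 -0.05] op 1.001 g 0.0
away t28.5 [4.2e-01 1.0e-04 3.6e-01] F [-0.4  0.3 -0.1] M [ 0.02 -0.02  0.03] op 1.006 g 0.0
```

View pics/end.png

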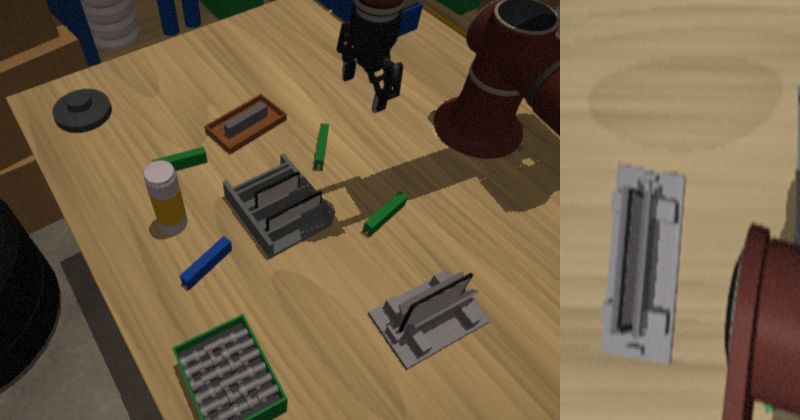

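The glass stands in the stand slot (435,300), the cap is in the tray (247,118), and the other two glasses and the can are in place.

```bash
python3 -c "
from cell import *
print(finish_job())"
```

```text
the job is handed in; nothing more can be done
None
```

The job is handed in: the cap sits right way up in the tray, the glass stands on the floor of the order stand's slot, and the other two glasses and the spray can look undisturbed in the final picture (about 29 s used).

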